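# Clear the soldering bench: rack the boards, hang the reels

### The arm

A 6-joint arm with a two-finger parallel gripper is mounted at the origin on the work surface. World frame = base frame: x ahead of the robot, y to its left, z up, the work surface at z = 0. Lengths are in m, angles in rad, forces in N, time in s.
With the tool pointing down it reaches from about 0.325 to 0.775 m from the base axis. Payload 5.5 kg.
Tool frame: the origin (TCP) lies at the very end of the fingers, on their centre line; the grasp point (between the pads) lies 19 mm behind it; z points along the fingers, y is the line along which they close (so a half turn about z gives the same grasp; the last joint's range is limited). The gripper opens to 85 mm and grips with 20 to 120 N. Pads are 22 mm wide; open, the fingers measure 114 mm over their backs; the gripper's body (76 mm by 85 mm) begins 54 mm behind the grasp point. The pads swing forward as they close: fully open they stand 13 mm farther back than shut.
Start: joints at [-1.167, 0.091, 1.231, -0, 1.82, -0.057], TCP at [0.267, -0.537, 0.207] pointing down, gripper open.
Joint ranges: [-2.87, 2.87], [-0.86, 2.18], [0.17, 2.46], [-1.51, 4.65], [0.06, 2.69], [-2.65, 2.65]. Speed limits (rad/s): [2.57, 2.57, 3.01, 3.14, 3.14, 3.14].

### API

Orientations are given as a 3x3 rotation matrix whose columns are the frame's x, y, z axes.
In Python, from bench import state, capture, hand_in gives the robot as it stands.
- The arm moves only by the tool play_rows, never from a script. Its argument "series" is one flat list of numbers, 5 for each row, row after row: the closure, from -1 (fully open) to 1 (shut), then the shift along the tool's x, y, z normalised to -1 to 1, where 1 is 0.15 m, then the turn about the tool's z normalised to -1 to 1, where 1 is pi/4 rad. A call has 1 to 20 rows; each row shifts and turns the commanded pose from where the row before left it, along the tool's axes as they then stand; what a row does not reach is not made up. A row lasts 1/12 s, in which the tool goes at most 41.7 mm and 7.16 degrees, less where a joint would pass 70% of its speed; a pose out of reach is approached as far as the arm can. A call with a number of a shift or a turn outside -1 to 1 is refused whole. A call with a gripper value outside its range is refused whole. The fingers move at their own pace and stop on an object; the grip force is fixed at half the most. Time passes only in rows, so rows that do not move let the fingers close. It gives the time, the measured TCP pose, the force, the opening and the grip force at its end, in the units of the state.
- state(): the state, without advancing time (a new reading comes with each control period).
- capture(name): name is "side" or "top"; returns a dict with "pixels" (400x640x3 uint8, red, green, blue), "fovy" (degrees; the focal length in pixels is half the picture's height over the tangent of half this angle, whatever the lens; pixels are square), "cx", "cy" (the principal point, pixels), "rvec" (rotation vector, rad) and "tvec" (3), from world to camera coordinates, as OpenCV has them. Camera axes: x right, y down, z forward; pixel columns grow to the right and rows downward; lengths in m; the calibration is good to about 2 mm. A picture is of the moment at which its call begins. There is no depth.
- hand_in(): hands the job in; it is judged then, once.
The state is a dict: "t": time; "joint_pos": joint angles; "qvel": joint speeds; "joint_efforts": joint torques, N m; "eef_pos": TCP position; "eef_rot": TCP orientation; "ft_force": force on the tool from outside, world axes, zero at the start; "moment": the same for the moment, N m; "width": finger opening in m; "grasp_force": force on a finger pad.
Only numpy, scipy, OpenCV 4.12 (cv2) and the standard library are available. Lean on these libraries where they do the work, as an engineer would, in place of code of your own. Each camera call takes 0.05 s, during which the arm holds its last target. There are 200 camera calls.

### The job

Clear the soldering bench: stand every finished board from the sloping rest upright on its lower edge, bare end up, fully down in a rack slot of its own, and hang both loose solder reels on the hook bar beside the reel already there, which must stay on the hook. Do not disturb the flux bottle, the pliers or the tip-cleaning tin.

Things in the scene. Friction and masses are not known exactly. Their poses are not given: they have to be found in the camera images.
- board1: Board on a rigid black carrier plate 64 wide, 100 tall, 8 mm thick, 90 g; top 38 mm bare for gripping, parts 1.5 mm proud on one face below. Origin: middle of the lower 64 x 8 edge; z up the plate to the bare end, y along the width, x out of the component face. Starts lying back on the rest, z leaning 40 degrees from vertical to the rest's -x (robot) side. None from the first reading: absent.
- board2: Another board exactly like board1 (64 x 100 x 8 mm, same origin and axes), next place along the rest; may be absent (None from the first reading).
- board3: Another board exactly like board1 (64 x 100 x 8 mm, same origin and axes), next place along the rest; may be absent (None from the first reading).
- board4: Another board exactly like board1 (64 x 100 x 8 mm, same origin and axes), next place along the rest; may be absent (None from the first reading).
- rest: Fixed aluminium sloping rest, 310 mm long along its y, foot 110 mm deep, origin under its middle on the bench; yaw varies. Up to four boards side by side, 76 mm apart, lower edges 35 mm above the bench on a ledge at x = +30 mm. The slope reaches only 50 mm up the back of a board: the top 50 mm stands free on both faces.
- rack: Fixed grey plastic board rack, base 210 x 90 x 12 mm, origin under its middle on the bench. Four slots in a row along its x, 45 mm apart. Either left or right of the robot; position and yaw vary.
- slot1 (a point): Middle of the floor of a rack slot, 12 mm above the bench, axes as the rack. The slot runs along the rack's y: 13 mm wide between ribs 70 mm long, 26 mm high, with lips flaring to about 25 mm wide at 35 mm above the floor. A stood board's thickness lies along the rack's x, either face forward.
- slot2 (a point): Same for another slot of the rack.
- slot3 (a point): Same for another slot of the rack.
- slot4 (a point): Same for another slot of the rack.
- hook: Fixed hook stand: dark steel base 250 x 100 x 12 mm, origin under its middle on the bench; a 14 mm post at x = +100 mm rises to a steel bar that runs level from the post towards the stand's -x. On the other side of the robot from the rack; position and yaw vary.
- bar_mid (a point): Point on the bar's centre line, 145 mm above the bench, at stand x = +5 mm; axes as the stand. The 8 mm bar runs level from +88 mm (post face) to -90 mm from here, room for three reels; an upturned tip leans out to -100 mm, its top 16 mm above the bar's centre line. Reels go on over the tip towards +x and hang with their centre 11 mm below the centre line.
- reel1: Loose rigid solder reel with octagonal ends: 54 mm across flats, 44 mm long, octagonal bore 30 mm across flats right through, 280 g (varies 15 percent). Origin at its centre; x is its axis. Stands on a flat on the bench between robot and rest, axis level, centre 27 mm up, two upright flats facing y and -y. It may get pushed aside.
- reel2: A second loose reel exactly like reel1, same origin and axes.
- reel_hung: A like reel already hanging on the bar near the post, its centre 55 to 63 mm from bar_mid towards the post (+x); same origin and axes.
- flux: Bystander: upright flux bottle 40 mm wide, 85 mm tall; origin under its middle.
- pliers: Bystander: small blue-handled pliers lying flat, 145 mm long; origin on the bench near their pivot.
- tip_tin: Bystander: round open steel tin 64 mm wide, 40 mm tall; origin under its middle.

How it is judged:
By the outcome, as a careful person would: the job done as asked, in the order asked, and still so for the second after the job is handed in, with the robot touching nothing.
Of board1, board2, board3, board4 only 2 to 4 are there at a start; the rules pass over those that are not, and their reading is None.
At some moment in a run one of reel1, reel2 may be knocked a few centimetres aside while the robot is not near it.
It also fails if it takes over 210 s, if anything falls off the work surface, if the arm or the gripper's body presses on something with over 40 N, if the wrist force passes 120 N, or if a joint passes its speed limit or range.

## Working session

There is one attempt and no reset: what is moved stays moved. The work goes in short steps, Python scripts to look and compute and a tool call to move; the robot and the scene stay as the last step left them, time stands still between calls to the robot, and variables do not carry over. Pictures are saved under pics/ and viewed, at most 14 in all, crops included, and the job is handed in when it is done.

Besides the shell and the picture viewer there is one more tool, called after ">>>" as name(argument=value, ...) on one line, values as JSON. play_rows: Moves the arm, as the interface text tells. Scaled input: -1 to 1 covers 0.15 m each way for a shift and pi/4 rad each way for a turn. Its arguments: {"type":"object","properties":{"series":{"type":"array","items":{"type":"number"}}},"required":["series"]}

```bash
mkdir -p pics; ls; python3 - <<'E'
from bench import state,capture
import cv2
s=state()
for k in s: print(k,s[k])
for n in("top","side"):
    c=capture(n); cv2.imwrite(f"pics/{n}0.png",c["pixels"][:,:,::-1])
    print(n,{k:c[k] for k in c if k!="pixels"})
E
```

```text
pics
t 0.0
joint_pos [-1.16671616e+00  9.18736897e-02  1.23191892e+00  3.43304903e-05
  1.81979678e+00 -5.67035075e-02]
qvel [ 7.56026307e-05  8.61054581e-05  6.78011752e-04 -2.30181463e-04
 -1.10681296e-03  2.19923545e-03]
joint_efforts [ 1.30366316e-03 -4.58731306e+01 -4.18015981e+01  2.31964805e-04
  1.16831803e-02 -4.87653779e-06]
eef_pos [ 0.26666447 -0.53710774  0.20602339]
eef_rot [[ 8.95700619e-01  4.44656983e-01 -7.54472476e-04]
 [ 4.44657599e-01 -8.95698722e-01  1.84901303e-03]
 [ 1.46396522e-04 -1.99164403e-03 -9.99998006e-01]]
ft_force [0.38319183 0.99162396 0.26790537]
moment [ 0.0776364   0.050547   -0.06692813]
grasp_force 0.0
width 0.0853451597037212
top {'fovy': 46.56352322952397, 'cx': 318.4629868366686, 'cy': 210.2618588823489, 'rvec': array([ 2.18119246, -2.18060004,  0.10747569]), 'tvec': array([-0.02389905,  0.62277941,  1.3108725 ])}
side {'fovy': 53.424632883432295, 'cx': 318.07042050968107, 'cy': 202.77511218519092, 'rvec': array([ 2.35090859, -0.55627922,  0.22002389]), 'tvec': array([-0.53866483,  0.26300566,  0.82520813])}
```

View pics/top0.png

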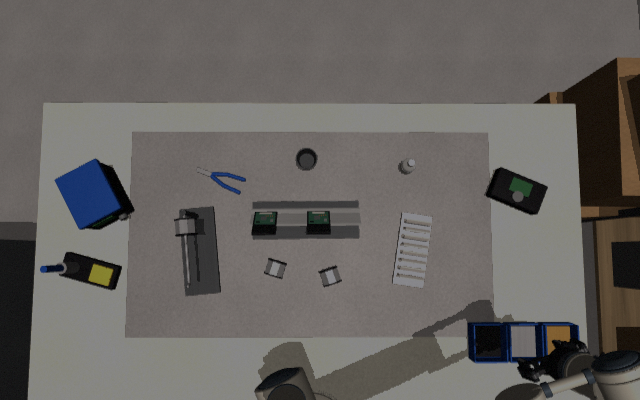

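View pics/side0.png

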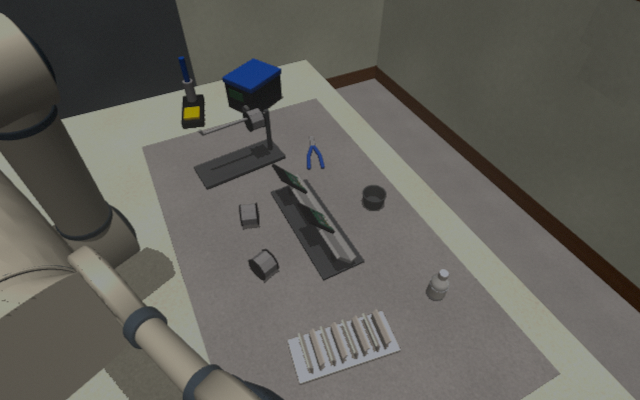

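The top view (up = +x, left = +y) shows two boards on the rest at about (265,222) and (318,222). The hook stand is at (200,250) with the hung reel at (186,226), the rack is at (412,250), and the loose reels are at (275,268) and (330,275). Next I'll enlarge the area.

```bash
cat > h.py <<'E'
import numpy as np,cv2
from bench import state,capture
from scipy.spatial.transform import Rotation as R
def cam(n):
    c=capture(n); f=200/np.tan(np.radians(c["fovy"]/2))
    c["K"]=np.array([[f,0,c["cx"]],[0,f,c["cy"]],[0,0,1]]); c["R"]=cv2.Rodrigues(c["rvec"])[0]; return c
def proj(c,P): return cv2.projectPoints(np.asarray(P,float).reshape(-1,3),c["rvec"],c["tvec"],c["K"],None)[0].reshape(-1,2)
def onz(c,uv,z):
    "pixel -> world point at height z"
    d=c["R"].T@np.linalg.inv(c["K"])@[*uv,1]; o=-c["R"].T@c["tvec"]; return o+d*(z-o[2])/d[2]
def crop(c,x0,y0,x1,y1,k,name,draw=[]):
    im=np.clip(c["pixels"][y0:y1,x0:x1,::-1].astype(float)*1.6,0,255).astype(np.uint8)
    im=cv2.resize(im,None,fx=k,fy=k,interpolation=cv2.INTER_CUBIC)
    for P,col in draw:
        q=((proj(c,P)-[x0,y0]+.5)*k).astype(int); cv2.polylines(im,[q.reshape(-1,1,2)],False,col,1,cv2.LINE_AA)
    for u in range((x0+19)//20*20,x1,20): cv2.putText(im,str(u),(int((u-x0+.5)*k),8),0,.3,(0,255,255)); cv2.line(im,(int((u-x0+.5)*k),10),(int((u-x0+.5)*k),16),(0,255,255))
    for v in range((y0+19)//20*20,y1,20): cv2.putText(im,str(v),(0,int((v-y0+.5)*k)),0,.3,(0,255,255)); cv2.line(im,(20,int((v-y0+.5)*k)),(26,int((v-y0+.5)*k)),(0,255,255))
    cv2.imwrite(name,im); return im
E
python3 - <<'E'
from h import *
c=cam("top")
a=crop(c,170,195,310,300,5.7,"pics/a.png"); b=crop(c,300,195,440,300,5.7,"pics/b.png")
E
```

```text
(no output)
```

View pics/a.png

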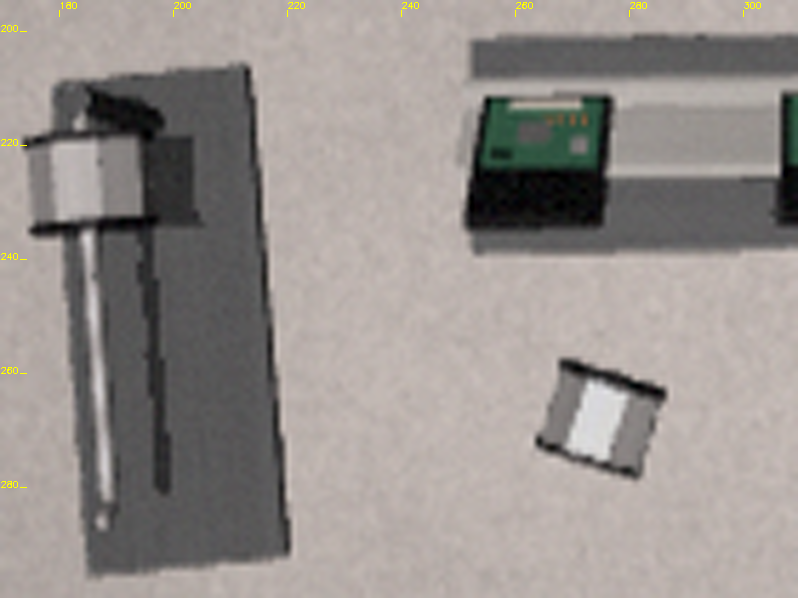

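View pics/b.png

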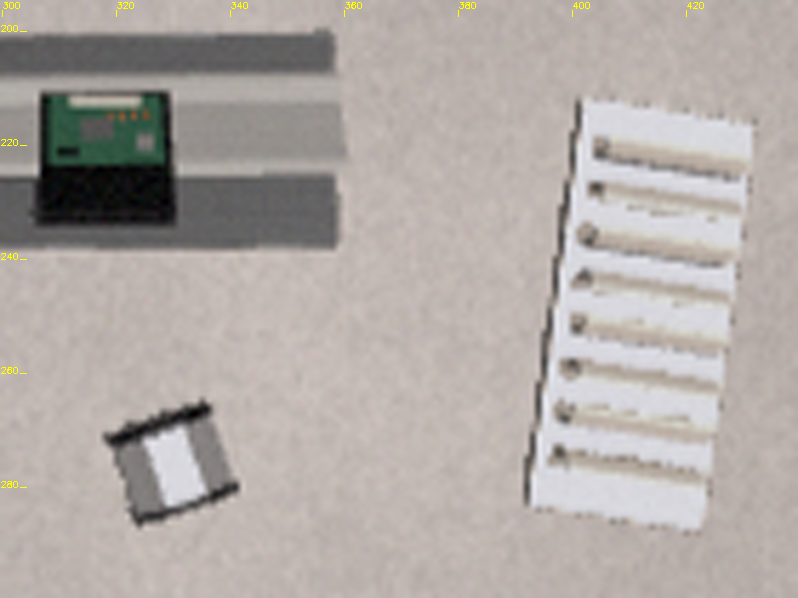

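```bash
python3 - <<'E'
from h import *
np.set_printoptions(precision=4,suppress=True)
c=cam("top")
A=lambda x,y:(170+x/5.7-.5,195+y/5.7-.5)
B=lambda x,y:(300+x/5.7-.5,195+y/5.7-.5)
def rect(name,px,z):
    P=np.array([onz(c,p,z) for p in px])[:,:2]
    e=[np.linalg.norm(P[i]-P[i-1]) for i in range(4)]
    l=(P[1]-P[2]+P[0]-P[3]); print(name,"c",P.mean(0),"edges",np.array(e),"yaw of long",np.degrees(np.arctan2(l[1],l[0])))
rect("rack",[B(581,97),B(755,122),B(702,530),B(530,505)],.012)
rect("hook",[A(53,83),A(245,66),A(290,553),A(90,575)],.012)
rect("rest",[A(470,40),B(335,33),B(336,247),A(472,252)],.006)
for n,p in(("tip",A(102,523)),):print(n,onz(c,p,.158))
for n,p in(("barend",A(107,503)),("barreel",A(88,237)),("hungtopface ctr",A(78,178))):print(n,onz(c,p,.149 if 'bar' in n else .161))
for n,p in(("r1",A(600,420)),("r2",B(176,464))):print(n,onz(c,p,.054))
for n,q in(("r1",[A(562,360),A(665,392),A(640,478),A(537,443)]),("r2",[B(107,437),B(210,405),B(238,488),B(138,523)])): rect(n,q,.038)
for n,p in(("A left",A(467,226)),("A right",A(603,226)),("B left",B(35,222)),("B right",B(176,222))):print(n,onz(c,p,.1115))
for n,p in(("A lowL",A(487,98)),("A lowR",A(612,98)),("B lowL",B(41,93)),("B lowR",B(169,93))):print(n,onz(c,p,.040))
E
```

```text
rack c [ 0.5109 -0.2954] edges [0.2088 0.0899 0.209  0.0877] yaw of long -8.316939767303646
hook c [0.5084 0.3201] edges [0.249  0.0979 0.2473 0.1005] yaw of long 6.068818245101909
rest c [0.5975 0.0145] edges [0.1087 0.3116 0.11   0.3088] yaw of long 0.532133262898918
tip [0.4161 0.3124 0.158 ]
barend [0.4244 0.3128 0.149 ]
barreel [0.5445 0.3243 0.149 ]
hungtopface ctr [0.5707 0.3262 0.161 ]
r1 [0.4582 0.0985 0.054 ]
r2 [ 0.4367 -0.0567  0.054 ]
r1 c [0.4585 0.0993] edges [0.0426 0.0536 0.044  0.0539] yaw of long -16.15424922335077
r2 c [ 0.4363 -0.0559] edges [0.0449 0.0535 0.0431 0.0524] yaw of long 19.279155985713434
A left [0.5509 0.157  0.1115]
A right [0.5509 0.093  0.1115]
B left [0.5528 0.0116 0.1115]
B right [ 0.5528 -0.0549  0.1115]
A lowL [0.6175 0.1574 0.04  ]
A lowR [0.6175 0.0949 0.04  ]
B lowL [0.6201 0.01   0.04  ]
B lowR [ 0.6201 -0.0541  0.04  ]
```

```bash
python3 - <<'E'
from h import *
c=cam("side")
def fr(x,y,yaw,P): 
    a=np.radians(yaw); P=np.array(P,float); return np.c_[x+np.cos(a)*P[:,0]-np.sin(a)*P[:,1], y+np.sin(a)*P[:,0]+np.cos(a)*P[:,1],P[:,2]]
def box(hx,hy,z): return [[hx,hy,z],[hx,-hy,z],[-hx,-hy,z],[-hx,hy,z],[hx,hy,z]]
s,k=np.sin(np.radians(40)),np.cos(np.radians(40))
D=[]
def board(x,y):
    f=lambda X,Y,Z:[k*X-s*Z,Y,s*X+k*Z+.035]
    q=[f(.004,.032,0),f(.004,-.032,0),f(.004,-.032,.1),f(.004,.032,.1),f(.004,.032,0),f(-.004,.032,0),f(-.004,.032,.1),f(-.004,-.032,.1)]
    return fr(x,y,.6,q)
D+=[(board(.6175,.1258),(0,255,255)),(board(.6195,-.0217),(0,255,255))]
D+=[(fr(.5109,-.2954,-8.3,box(.105,.045,.012)),(0,0,255))]
for i in range(4): D+=[(fr(.5109,-.2954,-8.3,[[-.0675+.045*i,-.035,.012],[-.0675+.045*i,.035,.012]]),(0,0,255))]
D+=[(fr(.5084,.3201,6.07,box(.125,.05,.012)),(0,0,255)),(fr(.5084,.3201,6.07,[[.093,0,.145],[-.085,0,.145],[-.095,0,.161]]),(0,255,0))]
D+=[(fr(.5975,.0145,.6,box(.055,.155,.006)),(255,0,0))]
for x,y,a in((.4585,.099,-16.2),(.4365,-.056,19.3)): D+=[(fr(x,y,a,box(.022,.027,.038)),(255,0,255))]
crop(c,180,90,400,390,2,"pics/s1.png",D)
E
```

```text
(no output)
```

View pics/s1.png

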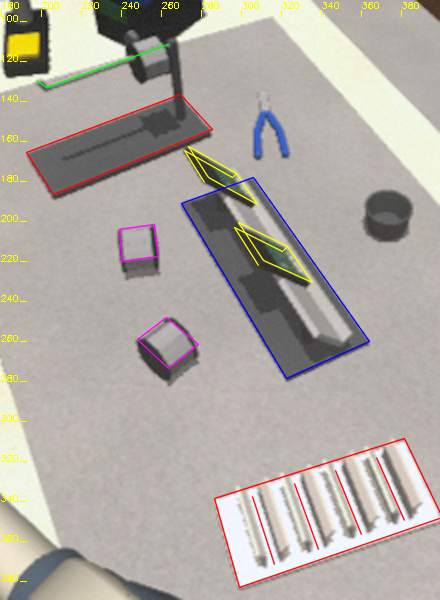

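>>> play_rows(series=[-0.2,0,0,-0.2,-0.158,-0.2,0,0,-0.1,-0.158,-0.2,0,0,0,-0.158,-0.2,0,0,0,-0.158,-0.2,0,0,0,-0.158,-0.2,0,0,0,-0.158,-0.2,0,0,0,-0.158,-0.2,0,0,0,-0.158,-0.2,0,0,0,-0.158,-0.2,0,0,0,0])

```text
t: 1.08
eef_pos: [0.2668, -0.5374, 0.252]
eef_rot: [[-0.011, 1.0, -0.0], [1.0, 0.011, 0.0], [0.0, -0.0, -1.0]]
ft_force: [0.3, -0.1, -0.0]
width: 0.0513
grasp_force: 0.0
```

```bash
cat >> h.py <<'E'
def where():
    s=state(); r=s["eef_rot"]; p=s["eef_pos"]
    print("t %.2f"%s["t"],"tcp",np.round(p,4),"yawY %.2f"%np.degrees(np.arctan2(r[1,1],r[0,1])),"w %.4f g %.1f"%(s["width"],s["grasp_force"]),"F",np.round(s["ft_force"],1),"j",np.round(s["joint_pos"],2)); return s
def go(x,y,z,yaw=None,s=None):
    "tool-frame shift (normalised) from here, after turning tool y to yaw; and the turn"
    s=s or where(); r=s["eef_rot"]; a0=np.arctan2(r[1,1],r[0,1]); a=a0 if yaw is None else np.radians(yaw)
    Y=np.array([np.cos(a),np.sin(a),0]); Z=np.array([0,0,-1.]); X=np.cross(Y,Z); d=np.array([x,y,z])-s["eef_pos"]
    t=(a0-a+np.pi)%(2*np.pi)-np.pi
    print("shift/0.15:",np.round(np.array([X@d,Y@d,Z@d])/.15,4),"turn/45deg: %.4f"%(t/(np.pi/4)))
E
python3 - <<'E'
from h import *
go(.570,-.0217,.2,.6)
c=cam("top")
def fr(x,y,yaw,P): 
    a=np.radians(yaw); P=np.array(P,float); return np.c_[x+np.cos(a)*P[:,0]-np.sin(a)*P[:,1], y+np.sin(a)*P[:,0]+np.cos(a)*P[:,1],P[:,2]]
D=[]
for i in range(4):
  X=-.0675+.045*i
  D+=[(fr(.5109,-.2954,-8.3,[[X,-.035,.012],[X,.035,.012]]),(0,0,255))]
  for w in(-.0125,.0125): D+=[(fr(.5109,-.2954,-8.3,[[X+w,-.035,.047],[X+w,.035,.047]]),(255,0,0))]
  for w in(-.0065,.0065): D+=[(fr(.5109,-.2954,-8.3,[[X+w,-.035,.030],[X+w,.035,.030]]),(0,160,0))]
crop(c,385,205,440,295,6.6,"pics/r1.png",D)
E
```

```text
t 1.08 tcp [ 0.2668 -0.5374  0.252 ] yawY 0.65 w 0.0513 g 0.0 F [ 0.3 -0.1 -0. ] j [-1.17  0.11  1.14  0.    1.9  -1.18]
shift/0.15: [3.4166 2.0573 0.3468] turn/45deg: 0.0010
```

View pics/r1.png

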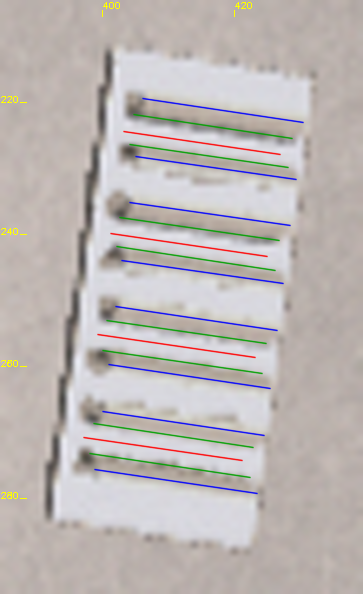

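>>> play_rows(series=[-0.2,0.21,0.13,0,0,-0.2,0.21,0.13,0,0,-0.2,0.21,0.13,0,0,-0.2,0.21,0.13,0,0,-0.2,0.21,0.13,0,0,-0.2,0.21,0.13,0,0,-0.2,0.21,0.13,0,0,-0.2,0.21,0.13,0,0,-0.2,0.21,0.13,0,0,-0.2,0.21,0.13,0,0,-0.2,0.21,0.13,0,0,-0.2,0.21,0.13,0,0,-0.2,0.21,0.13,0,0,-0.2,0.21,0.13,0,0,-0.2,0.21,0.13,0,0,-0.2,0.21,0.107,0,0,-0.2,0.057,0,0,0,-0.2,0,0,0.2,0,-0.2,0,0,0,0,-0.2,0,0,0,0])

```text
t: 2.8
eef_pos: [0.5707, -0.0229, 0.2201]
eef_rot: [[-0.005, 1.0, -0.005], [1.0, 0.005, 0.0], [0.0, -0.005, -1.0]]
ft_force: [-0.3, -0.3, 0.6]
width: 0.0512
grasp_force: 0.0
```

```bash
python3 - <<'E'
from h import *
go(.570,-.0217,.09,.6)
E
```

```text
t 2.80 tcp [ 0.5707 -0.0229  0.2201] yawY 0.26 w 0.0512 g 0.0 F [-0.3 -0.3  0.6] j [-0.1   0.02  1.28 -0.    1.84 -0.1 ]
shift/0.15: [ 0.0081 -0.0043  0.8674] turn/45deg: -0.0076
```

>>> play_rows(series=[-0.2,0.008,-0.004,0.2,-0.008,-0.2,0,0,0.2,0,-0.2,0,0,0.2,0,-0.2,0,0,0.15,0,-0.2,0,0,0.07,0,-0.2,0,0,0.04,0,-0.2,0,0,0,0,-0.2,0,0,0,0])

```text
t: 3.47
eef_pos: [0.5721, -0.022, 0.0953]
eef_rot: [[-0.012, 1.0, 0.003], [1.0, 0.012, -0.0], [-0.0, 0.003, -1.0]]
ft_force: [0.3, 0.3, 0.3]
width: 0.0513
grasp_force: 0.0
```

```bash
python3 - <<'E'
from h import *
go(.600,-.0217,.09,.6)
c=cam("side"); crop(c,260,170,360,260,6,"pics/g1.png")
E
```

```text
t 3.47 tcp [ 0.5721 -0.022   0.0953] yawY 0.70 w 0.0513 g 0.0 F [0.3 0.3 0.3] j [-0.1   0.02  1.5  -0.    1.62 -0.11]
shift/0.15: [0.0004 0.1859 0.0352] turn/45deg: 0.0022
```

View pics/g1.png

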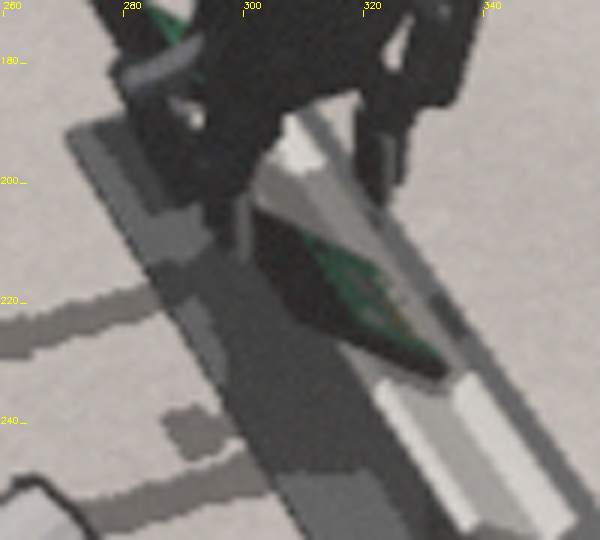

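The left finger is behind the board's top at about (302,208) and the right finger is clear in front at (323,195). The rest is a V-trough with a front lip, so the board can be pushed upright.

>>> play_rows(series=[-0.2,0,0.05,0.02,0,-0.2,0,0.05,0,0,-0.2,0,0.05,0,0,-0.1,0,0.04,0,0,0.0,0,0.03,0,0,0.1,0,0.025,-0.01,0,0.2,0,0.025,-0.01,0,0.3,0,0.025,-0.01,0,0.4,0,0.01,-0.01,0,0.5,0,0,0,0,0.5,0,0,0,0])

```text
t: 4.43
eef_pos: [0.6171, -0.021, 0.0964]
eef_rot: [[-0.013, 1.0, 0.0], [1.0, 0.013, -0.0], [-0.0, 0.0, -1.0]]
ft_force: [0.7, -0.4, -0.2]
width: 0.0215
grasp_force: 0.0
```

```bash
python3 - <<'E'
from h import *
go(.6195,-.0217,.097,.6)
c=cam("side"); crop(c,260,170,360,260,6,"pics/g2.png")
E
```

```text
t 4.43 tcp [ 0.6171 -0.021   0.0964] yawY 0.75 w 0.0215 g 0.0 F [ 0.7 -0.4 -0.2] j [-0.09  0.14  1.37 -0.    1.63 -0.1 ]
shift/0.15: [-0.005   0.0163 -0.0039] turn/45deg: 0.0034
```

View pics/g2.png

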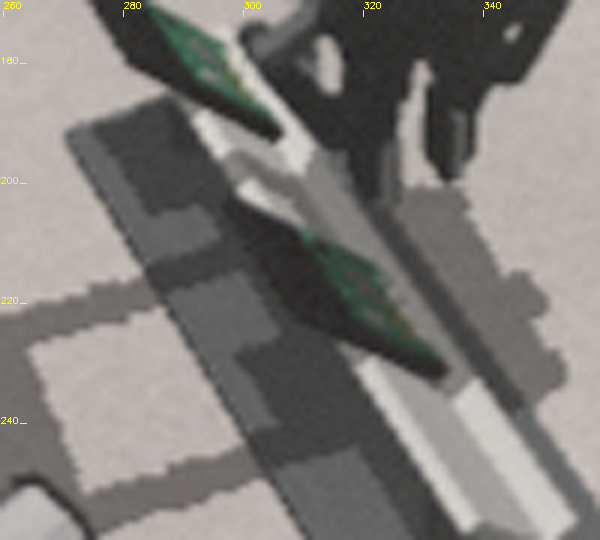

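The fingers passed over the board's top without touching it, and the board hasn't moved. I'll go back and come in lower.

>>> play_rows(series=[0.4,0,0,-0.2,0,0.2,0,0,-0.25,0,-0.2,0,-0.16,0,0,-0.2,0,-0.153,0,0,-0.2,0,0,0,0,-0.2,0,0,0.2,0,-0.2,0,0,0.2,0,-0.2,0,0,0.1,0,-0.2,0,0,0.05,0,-0.2,0,0,0.023,0,-0.2,0,0,0,0,-0.2,0,0,0,0])

```text
t: 5.48
eef_pos: [0.5708, -0.0217, 0.0791]
eef_rot: [[-0.013, 1.0, 0.002], [1.0, 0.013, -0.0], [-0.0, 0.002, -1.0]]
ft_force: [0.7, -0.9, 1.0]
width: 0.0511
grasp_force: 0.0
```

```bash
python3 - <<'E'
from h import *
go(.6195,-.0217,.078,.6)
E
```

```text
t 5.48 tcp [ 0.5708 -0.0217  0.0791] yawY 0.75 w 0.0511 g 0.0 F [ 0.7 -0.9  1. ] j [-0.1   0.02  1.53 -0.    1.59 -0.11]
shift/0.15: [-0.0035  0.3244  0.0074] turn/45deg: 0.0033
```

>>> play_rows(series=[-0.2,0,0.05,0,0,-0.2,0,0.05,0,0,-0.2,0,0.05,0,0,-0.1,0,0.04,0,0,0.0,0,0.03,0,0,0.1,0,0.025,-0.02,0,0.2,0,0.025,-0.02,0,0.3,0,0.025,-0.02,0,0.4,0,0.01,-0.02,0,0.5,0,0,-0.02,0,0.5,0,0,0,0])

```text
t: 6.4
eef_pos: [0.6162, -0.021, 0.0939]
eef_rot: [[-0.013, 1.0, 0.001], [1.0, 0.013, -0.0], [-0.0, 0.001, -1.0]]
ft_force: [0.9, -0.3, -0.1]
width: 0.0215
grasp_force: 0.0
```

```bash
python3 - <<'E'
from h import *
go(.6195,-.0217,.097,.6)
c=cam("side"); crop(c,260,170,360,260,6,"pics/g3.png")
E
```

```text
t 6.40 tcp [ 0.6162 -0.021   0.0939] yawY 0.75 w 0.0215 g 0.0 F [ 0.9 -0.3 -0.1] j [-0.09  0.14  1.38 -0.    1.62 -0.1 ]
shift/0.15: [-0.0046  0.022  -0.0209] turn/45deg: 0.0034
```

View pics/g3.png

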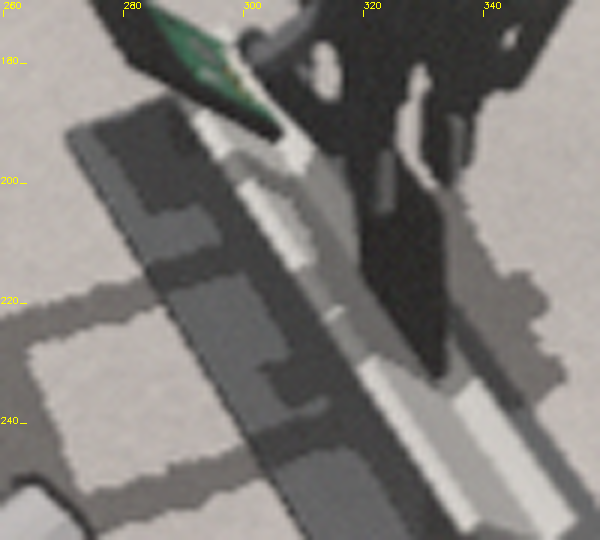

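The board is now nearly upright between the pads. I'll raise slightly and close.

>>> play_rows(series=[0.5,0,0.01,-0.04,0,0.7,0,0,0,0,1,0,0,0,0,1,0,0,0,0,1,0,0,0,0,1,0,0,0,0,1,0,0,-0.05,0,1,0,0,-0.15,0,1,0,0,-0.2,0,1,0,0,-0.2,0,1,0,0,-0.2,0,1,0,0,-0.1,0,1,0,0,0,0,1,0,0,0,0])

```text
t: 7.62
eef_pos: [0.6177, -0.021, 0.2341]
eef_rot: [[-0.013, 1.0, 0.002], [1.0, 0.013, -0.0], [-0.0, 0.002, -1.0]]
ft_force: [0.0, -0.1, -1.3]
width: 0.0065
grasp_force: 59.3
```

```bash
python3 - <<'E'
from h import *
a=np.radians(-8.3); C=np.array([.5109,-.2954]); ex=np.array([np.cos(a),np.sin(a)])
for i in range(4): print(i+1,C+ex*(-.0675+.045*i))
p=C+ex*(.0225+.045)
go(*p,.235,-8.3)
c=cam("side"); crop(c,250,100,380,200,6,"pics/g4.png")
E
```

```text
1 [ 0.44410701 -0.28565596]
2 [ 0.48863567 -0.29215199]
3 [ 0.53316433 -0.29864801]
4 [ 0.57769299 -0.30514404]
t 7.62 tcp [ 0.6177 -0.021   0.2341] yawY 0.75 w 0.0065 g 59.3 F [ 0.  -0.1 -1.3] j [-0.09  0.15  1.12  0.    1.87 -0.1 ]
shift/0.15: [-1.913   0.0098 -0.0059] turn/45deg: 0.2012
```

View pics/g4.png

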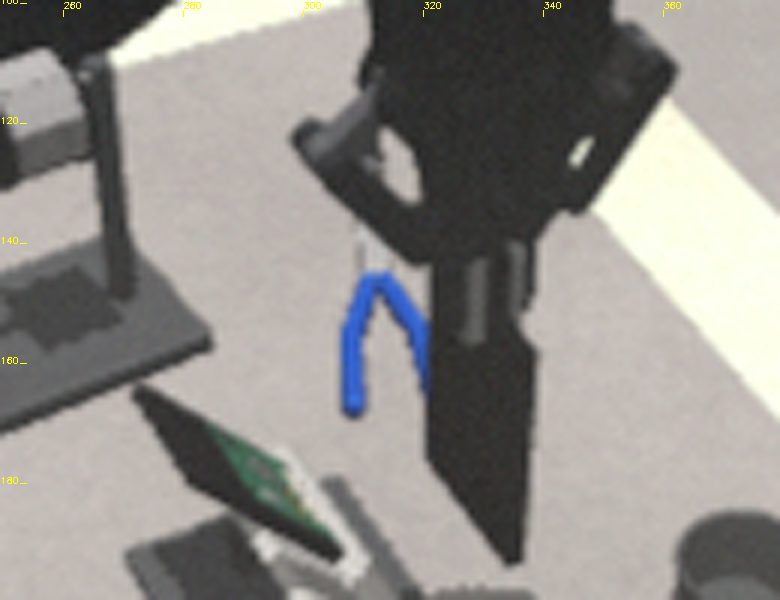

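The board hangs upright from the pads, lower edge at about (332,193), and board A is undisturbed. Next it goes to slot 4.

>>> play_rows(series=[1,0,0,0,0.1,1,0,0,0,0.1,1,-0.1,0,0,0,1,-0.19,0.01,0,0,1,-0.19,0,0,0,1,-0.19,0,0,0,1,-0.19,0,0,0,1,-0.19,0,0,0,1,-0.19,0,0,0,1,-0.19,0,0,0,1,-0.19,0,0,0,1,-0.19,0,0,0,1,-0.1,0,0,0,1,0,0,0,0,1,0,0,0,0,1,0,0,0,0])

```text
t: 9.0
eef_pos: [0.5777, -0.3039, 0.2329]
eef_rot: [[0.142, 0.99, -0.001], [0.99, -0.142, 0.001], [0.001, -0.001, -1.0]]
ft_force: [0.5, -0.2, -0.6]
width: 0.0065
grasp_force: 59.2
```

```bash
python3 - <<'E'
from h import *
go(.5777,-.3051,.13,-8.3)
E
```

```text
t 9.00 tcp [ 0.5777 -0.3039  0.2329] yawY -8.18 w 0.0065 g 59.2 F [ 0.5 -0.2 -0.6] j [-0.54  0.25  1.01  0.    1.88 -0.39]
shift/0.15: [-0.0082  0.0014  0.6863] turn/45deg: 0.0027
```

>>> play_rows(series=[1,-0.008,0,0.2,0.003,1,0,0,0.2,0,1,0,0,0.2,0,1,0,0,0.08,0,1,0,0,0.08,0,1,0,0,0.08,0,1,0,0,0.06,0,1,0,0,0.05,0,1,0,0,0.03,0,1,0,0,0,0,1,0,0,0,0])

```text
t: 9.92
eef_pos: [0.5777, -0.3061, 0.0872]
eef_rot: [[0.146, 0.989, 0.001], [0.989, -0.146, -0.0], [-0.0, 0.001, -1.0]]
ft_force: [-0.3, 0.8, -0.8]
width: 0.0061
grasp_force: 59.2
```

```bash
python3 - <<'E'
from h import *
go(.5777,-.3051,.078,-8.3)
E
```

```text
t 9.92 tcp [ 0.5777 -0.3061  0.0872] yawY -8.39 w 0.0061 g 59.2 F [-0.3  0.8 -0.8] j [-0.54  0.24  1.27  0.    1.62 -0.39]
shift/0.15: [ 0.0067 -0.0007  0.0616] turn/45deg: -0.0020
```

>>> play_rows(series=[1,0,0,0.015,0,1,0,0,0.015,0,1,0,0,0.015,0,1,0,0,0,0,1,0,0,0,0])

```text
t: 10.33
eef_pos: [0.5774, -0.3059, 0.0798]
eef_rot: [[0.146, 0.989, -0.0], [0.989, -0.146, 0.0], [0.0, -0.0, -1.0]]
ft_force: [-0.0, 0.6, -1.4]
width: 0.006
grasp_force: 59.2
```

>>> play_rows(series=[1,0,0,0.012,0,1,0,0,0.01,0,1,0,0,0,0,1,0,0,0,0])

```text
t: 10.67
eef_pos: [0.5774, -0.3058, 0.0765]
eef_rot: [[0.146, 0.989, -0.0], [0.989, -0.146, 0.0], [0.0, -0.0, -1.0]]
ft_force: [0.2, -0.7, -0.2]
width: 0.0061
grasp_force: 59.2
```

>>> play_rows(series=[1,0,0,0.01,0,1,0,0,0.01,0,1,0,0,0,0,1,0,0,0,0])

```text
t: 11.0
eef_pos: [0.5782, -0.3062, 0.0757]
eef_rot: [[0.146, 0.989, 0.002], [0.989, -0.146, -0.001], [-0.001, 0.003, -1.0]]
ft_force: [-0.6, 0.3, 6.3]
width: 0.006
grasp_force: 60.1
```

The board touched the slot floor at TCP z 0.0757. Release and rise, then fetch board A.

>>> play_rows(series=[0.6,0,0,-0.005,0,0.4,0,0,0,0,0.2,0,0,0,0,0.0,0,0,0,0,0.0,0,0,-0.05,0,0,0,0,-0.15,0,-0.2,0,0,-0.25,0,-0.2,0,0,-0.25,0,-0.2,0,0,-0.2,0,-0.2,0,0,0,0,-0.2,0,0,0,0])

```text
t: 11.92
eef_pos: [0.5785, -0.3065, 0.2134]
eef_rot: [[0.146, 0.989, 0.005], [0.989, -0.146, -0.003], [-0.002, 0.006, -1.0]]
ft_force: [0.4, 0.0, -0.4]
width: 0.0511
grasp_force: 0.0
```

```bash
python3 - <<'E'
from h import *
go(.5685,.1258,.2,.6)
c=cam("side"); a=crop(c,180,70,400,390,1.8,"pics/x1.png"); c=cam("top"); b=crop(c,170,195,440,300,1.45,"pics/x2.png")
im=np.zeros((576,800,3),np.uint8); im[:a.shape[0],:a.shape[1]]=a; im[:b.shape[0],a.shape[1]:a.shape[1]+b.shape[1]]=b; cv2.imwrite("pics/x.png",im)
E
```

```text
t 11.92 tcp [ 0.5785 -0.3065  0.2134] yawY -8.38 w 0.0511 g 0.0 F [ 0.4  0.  -0.4] j [-0.54  0.24  1.06  0.    1.84 -0.39]
shift/0.15: [ 2.8825 -0.0363  0.0894] turn/45deg: -0.1996
```

View pics/x.png

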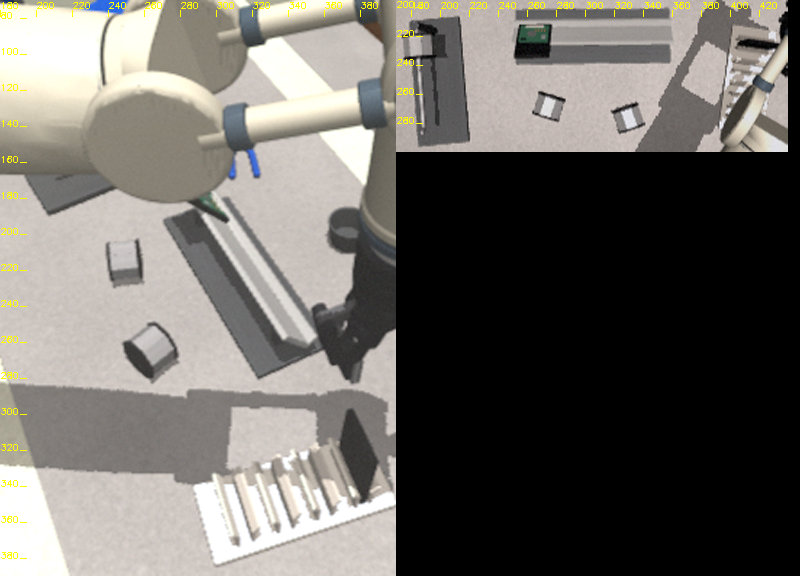

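Board B stands upright in slot 4 at about (355,335), and board A and the reels are where they were. Moving on to board A.

>>> play_rows(series=[-0.2,0,0,0,-0.1,-0.2,0,0,0,-0.1,-0.2,0.1,0,0,0,-0.2,0.2,-0.02,0,0,-0.2,0.22,-0.016,0,0,-0.2,0.22,0,0,0,-0.2,0.22,0,0,0,-0.2,0.22,0,0,0,-0.2,0.22,0,0,0,-0.2,0.22,0,0,0,-0.2,0.22,0,0,0,-0.2,0.22,0,0,0,-0.2,0.22,0,0,0,-0.2,0.22,0,0,0,-0.2,0.22,0,0,0,-0.2,0.16,0,0,0,-0.2,0,0,0,0,-0.2,0,0,0,0])

```text
t: 13.52
eef_pos: [0.5663, 0.1276, 0.2077]
eef_rot: [[-0.012, 1.0, -0.003], [1.0, 0.012, -0.001], [-0.0, -0.003, -1.0]]
ft_force: [-0.1, -0.9, 0.0]
width: 0.0513
grasp_force: 0.0
```

```bash
python3 - <<'E'
from h import *
go(.5685,.1258,.079,.6)
E
```

```text
t 13.52 tcp [0.5663 0.1276 0.2077] yawY 0.71 w 0.0513 g 0.0 F [-0.1 -0.9  0. ] j [ 0.16  0.04  1.28 -0.    1.82  0.15]
shift/0.15: [-0.0121  0.0147  0.8583] turn/45deg: 0.0024
```

>>> play_rows(series=[-0.2,-0.012,0.014,0.2,0,-0.2,0,0,0.2,0,-0.2,0,0,0.2,0,-0.2,0,0,0.15,0,-0.2,0,0,0.07,0,-0.2,0,0,0.04,0,-0.2,0,0,0,0,-0.2,0,0,0,0,-0.2,0,0,0,0])

```text
t: 14.27
eef_pos: [0.5707, 0.1242, 0.0826]
eef_rot: [[-0.01, 1.0, 0.003], [1.0, 0.01, 0.0], [0.0, 0.003, -1.0]]
ft_force: [-0.0, 1.3, 0.2]
width: 0.0512
grasp_force: 0.0
```

>>> play_rows(series=[-0.2,0.008,-0.01,0.025,0,-0.2,0,0,0,0,-0.2,0,0.05,0,0,-0.2,0,0.05,0,0,-0.2,0,0.05,0,0,-0.1,0,0.04,0,0,0.0,0,0.03,0,0,0.1,0,0.025,-0.02,0,0.2,0,0.025,-0.02,0,0.3,0,0.02,-0.02,0,0.4,0,0.01,-0.02,0,0.5,0,0,-0.02,0,0.5,0,0,-0.03,0,0.5,0,0,0,0])

```text
t: 15.43
eef_pos: [0.6134, 0.126, 0.0977]
eef_rot: [[-0.011, 1.0, 0.002], [1.0, 0.011, 0.0], [0.0, 0.002, -1.0]]
ft_force: [-0.1, 0.6, 1.0]
width: 0.0211
grasp_force: 0.0
```

>>> play_rows(series=[0.5,0,0.015,-0.015,0,0.7,0,0,0,0,1,0,0,0,0,1,0,0,0,0,1,0,0,0,0,1,0,0,0,0,1,0,0,-0.05,0,1,0,0,-0.15,0,1,0,0,-0.2,0,1,0,0,-0.2,0,1,0,0,-0.2,0,1,0,0,-0.1,0,1,0,0,0,0,1,0,0,0,0])

```text
t: 16.6
eef_pos: [0.6158, 0.126, 0.2339]
eef_rot: [[-0.011, 1.0, 0.002], [1.0, 0.011, 0.0], [0.0, 0.002, -1.0]]
ft_force: [-0.3, -0.1, -2.7]
width: 0.0063
grasp_force: 59.7
```

```bash
python3 - <<'E'
from h import *
go(.4886,-.2921,.235,-8.3)
go(.4886,-.2921,.235)
E
```

```text
t 16.60 tcp [0.6158 0.126  0.2339] yawY 0.61 w 0.0063 g 59.7 F [-0.3 -0.1 -2.7] j [ 0.15  0.18  1.09 -0.    1.87  0.14]
shift/0.15: [-2.8802 -0.4367 -0.0074] turn/45deg: 0.1981
t 16.60 tcp [0.6158 0.126  0.2339] yawY 0.61 w 0.0063 g 59.7 F [-0.3 -0.1 -2.7] j [ 0.15  0.18  1.09 -0.    1.87  0.14]
shift/0.15: [-2.7778 -0.8778 -0.0074] turn/45deg: 0.0000
```

>>> play_rows(series=[1,0,0,0,0.1,1,0,0,0,0.098,1,-0.1,-0.02,0,0,1,-0.18,-0.03,0,0,1,-0.2,-0.03,0,0,1,-0.2,-0.03,0,0,1,-0.2,-0.03,0,0,1,-0.2,-0.03,0,0,1,-0.2,-0.03,0,0,1,-0.2,-0.03,0,0,1,-0.2,-0.03,0,0,1,-0.2,-0.03,0,0,1,-0.2,-0.03,0,0,1,-0.2,-0.03,0,0,1,-0.2,-0.03,0,0,1,-0.2,-0.03,0,0,1,-0.2,-0.03,0,0,1,-0.2,-0.027,0,0,1,0,0,0,0,1,0,0,0,0])

```text
t: 18.27
eef_pos: [0.4776, -0.3225, 0.2307]
eef_rot: [[0.146, 0.989, -0.003], [0.989, -0.146, 0.002], [0.002, -0.004, -1.0]]
ft_force: [0.5, -0.3, -0.3]
width: 0.0062
grasp_force: 59.7
```

```bash
python3 - <<'E'
from h import *
go(.4886,-.2921,.13,-8.3)
E
```

```text
t 18.27 tcp [ 0.4776 -0.3225  0.2307] yawY -8.42 w 0.0062 g 59.7 F [ 0.5 -0.3 -0.3] j [-0.65  0.04  1.25 -0.    1.86 -0.51]
shift/0.15: [0.211  0.0432 0.6715] turn/45deg: -0.0026
```

>>> play_rows(series=[1,0.1,0.02,0,0,1,0.11,0.022,0,-0.002,1,0,0,0,0,1,0,0,0.2,0,1,0,0,0.2,0,1,0,0,0.15,0,1,0,0,0.08,0,1,0,0,0.02,0,1,0,0,0,0,1,0,0,0,0])

```text
t: 19.1
eef_pos: [0.4906, -0.2911, 0.1375]
eef_rot: [[0.142, 0.99, 0.002], [0.99, -0.142, -0.001], [-0.001, 0.002, -1.0]]
ft_force: [-0.0, 0.3, 0.5]
width: 0.0061
grasp_force: 59.6
```

```bash
python3 - <<'E'
from h import *
go(.4886,-.2921,.08,-8.3)
c=cam("side"); a=crop(c,270,250,430,390,3.5,"pics/x1.png")
E
```

```text
t 19.10 tcp [ 0.4906 -0.2911  0.1375] yawY -8.18 w 0.0061 g 59.6 F [-0.   0.3  0.5] j [-0.6   0.01  1.44 -0.    1.69 -0.45]
shift/0.15: [-0.0083 -0.0122  0.3833] turn/45deg: 0.0027
```

View pics/x1.png

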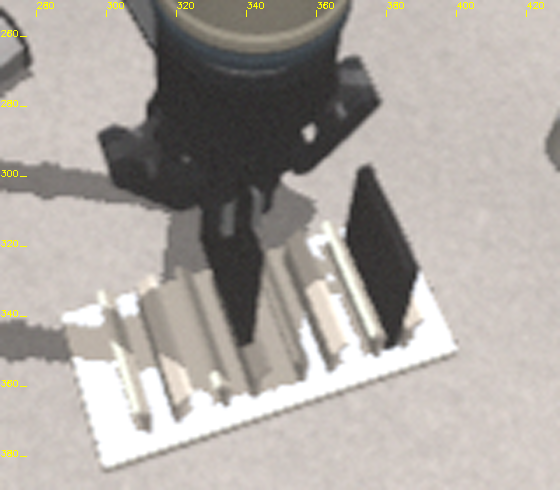

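The board is held upright above slot 2 with its lower edge at about (338,347), and board B stands in slot 4. I'll lower it.

>>> play_rows(series=[1,-0.008,-0.012,0.05,0.002,1,0,0,0.07,0,1,0,0,0.08,0,1,0,0,0.08,0,1,0,0,0.06,0,1,0,0,0.03,0,1,0,0,0,0,1,0,0,0,0])

```text
t: 19.82
eef_pos: [0.488, -0.2917, 0.08]
eef_rot: [[0.144, 0.99, -0.001], [0.99, -0.144, 0.0], [0.0, -0.001, -1.0]]
ft_force: [-0.7, -0.1, -0.6]
width: 0.0062
grasp_force: 59.7
```

>>> play_rows(series=[1,0,0,0.012,0,1,0,0,0.01,0,1,0,0,0,0,1,0,0,0,0])

```text
t: 20.15
eef_pos: [0.4883, -0.2919, 0.0775]
eef_rot: [[0.144, 0.99, 0.0], [0.99, -0.144, -0.0], [-0.0, 0.0, -1.0]]
ft_force: [-0.8, -0.1, -0.9]
width: 0.0065
grasp_force: 59.7
```

>>> play_rows(series=[1,0,0,0.01,0,1,0,0,0.01,0,1,0,0,0,0,1,0,0,0,0])

```text
t: 20.48
eef_pos: [0.4884, -0.2921, 0.0747]
eef_rot: [[0.144, 0.99, 0.001], [0.99, -0.144, -0.001], [-0.001, 0.001, -1.0]]
ft_force: [0.0, -0.0, 1.8]
width: 0.006
grasp_force: 60.0
```

>>> play_rows(series=[1,0,0,0.01,0,1,0,0,0,0,1,0,0,0,0])

```text
t: 20.73
eef_pos: [0.4889, -0.2922, 0.0747]
eef_rot: [[0.144, 0.99, 0.002], [0.99, -0.144, -0.001], [-0.001, 0.003, -1.0]]
ft_force: [0.1, 1.4, 8.0]
width: 0.0063
grasp_force: 60.8
```

>>> play_rows(series=[0.6,0,0,-0.005,0,0.4,0,0,0,0,0.2,0,0,0,0,0.0,0,0,0,0,0.0,0,0,-0.05,0,0,0,0,-0.15,0,-0.5,0,0,-0.25,0,-0.8,0,0,-0.25,0,-1,0,0,-0.2,0,-1,0,0,0,0,-1,0,0,0,0])

```text
t: 21.65
eef_pos: [0.4891, -0.2924, 0.2118]
eef_rot: [[0.144, 0.99, 0.005], [0.99, -0.144, -0.003], [-0.002, 0.005, -1.0]]
ft_force: [-1.1, -0.3, -0.6]
width: 0.0854
grasp_force: 0.0
```

```bash
cat > reels.py <<'E'
from h import *
def reels(c,box=(225,248,365,300)):
    x0,y0,x1,y1=box; g=c["pixels"][y0:y1,x0:x1].astype(float); bg=np.median(g.reshape(-1,3),0)
    m=(np.abs(g-bg).max(2)>18).astype(np.uint8)
    m=cv2.morphologyEx(m,cv2.MORPH_CLOSE,np.ones((3,3),np.uint8))
    n,l,st,ce=cv2.connectedComponentsWithStats(m)
    for i in range(1,n):
        if st[i,4]<100: continue
        pts=np.argwhere(l==i)[:,::-1].astype(np.float32); (u,v),(w,h),a=cv2.minAreaRect(pts)
        P=[onz(c,q+[x0,y0],.038)[:2] for q in cv2.boxPoints(((u,v),(w+1,h+1),a))]
        e=[P[1]-P[0],P[2]-P[1]]; L=[np.linalg.norm(q) for q in e]; ax=e[int(L[1]<L[0])]
        yaw=(np.degrees(np.arctan2(ax[1],ax[0]))+90)%180-90
        print("area",st[i,4],"centroid px",ce[i]+[x0,y0],"ctr",np.mean(P,0).round(4),"sides",np.round(L,4),"axis yaw %.1f"%yaw)
E
python3 - <<'E'
from reels import *
reels(cam("top"))
go(.4367,-.0563,.2,19.3+90); go(.4367,-.0563,.2,19.3-90)
E
```

```text
area 329 centroid px [274.98480243 268.16109422] ctr [0.4576 0.0993] sides [0.0518 0.0574] axis yaw -16.7
area 467 centroid px [355.70449679 286.38329764] ctr [ 0.4231 -0.1225] sides [0.0624 0.1063] axis yaw 90.0
area 342 centroid px [329.66959064 276.02046784] ctr [ 0.4359 -0.0556] sides [0.0592 0.0533] axis yaw 18.4
t 21.70 tcp [ 0.4884 -0.292   0.2092] yawY -8.29 w 0.0853 g 0.0 F [-1.2 -0.1 -0.7] j [-0.6   0.01  1.31 -0.    1.82 -0.45]
shift/0.15: [-0.194   1.5969  0.0611] turn/45deg: -2.6132
t 21.70 tcp [ 0.4884 -0.292   0.2092] yawY -8.29 w 0.0853 g 0.0 F [-1.2 -0.1 -0.7] j [-0.6   0.01  1.31 -0.    1.82 -0.45]
shift/0.15: [ 0.194  -1.5969  0.0611] turn/45deg: 1.3868
```

Both reels are still in their first places. Next is reel2.

>>> play_rows(series=[-1,0,0,0,0.154,-1,0,0,0,0.154,-1,0,0,0,0.154,-1,0,0,0,0.154,-1,0,0,0,0.154,-1,0,0,0,0.154,-1,0,0,0,0.154,-1,0,0,0,0.154,-1,0,0,0,0.154,-1,0.02,-0.2,0,0,-1,0.02,-0.2,0,0,-1,0.02,-0.2,0,0,-1,0.02,-0.2,0,0,-1,0.02,-0.2,0,0,-1,0.03,-0.2,0,0,-1,0.03,-0.2,0,0,-1,0.034,-0.197,0,0,-1,0,0,0,0,-1,0,0,0,0])

```text
t: 23.28
eef_pos: [0.4356, -0.055, 0.2068]
eef_rot: [[0.943, 0.334, -0.002], [0.334, -0.943, 0.0], [-0.002, -0.001, -1.0]]
ft_force: [-0.4, -0.6, -1.0]
width: 0.0855
grasp_force: 0.0
```

```bash
python3 - <<'E'
from h import *
go(.4365,-.0560,.004,19-90)
E
```

```text
t 23.28 tcp [ 0.4356 -0.055   0.2068] yawY -70.50 w 0.0855 g 0.0 F [-0.4 -0.6 -1. ] j [-0.2  -0.34  1.63 -0.    1.86  1.03]
shift/0.15: [0.0032 0.0082 1.3523] turn/45deg: 0.0112
```

>>> play_rows(series=[-1,0,0.005,0.2,0.01,-1,0,0,0.2,0,-1,0,0,0.2,0,-1,0,0,0.2,0,-1,0,0,0.2,0,-1,0,0,0.13,0,-1,0,0,0.1,0,-1,0,0,0.06,0,-1,0,0,0.03,0,-1,0,0,0,0,-1,0,0,0,0])

```text
t: 24.2
eef_pos: [0.4369, -0.0573, 0.0109]
eef_rot: [[0.946, 0.323, 0.0], [0.323, -0.946, -0.0], [0.0, 0.0, -1.0]]
ft_force: [0.8, 0.4, 1.1]
width: 0.0855
grasp_force: 0.0
```

```bash
python3 - <<'E'
from h import *
go(.4365,-.0560,.004,19-90)
E
```

```text
t 24.20 tcp [ 0.4369 -0.0573  0.0109] yawY -71.14 w 0.0855 g 0.0 F [0.8 0.4 1.1] j [-0.21 -0.3   1.95 -0.    1.5   1.03]
shift/0.15: [ 0.0004 -0.009   0.046 ] turn/45deg: -0.0031
```

Lower a little more, then close.

>>> play_rows(series=[-1,0,-0.005,0.02,0,-1,0,0,0.02,0,-0.5,0,0,0,0,0,0,0,0,0,1,0,0,0,0,1,0,0,0,0,1,0,0,0,0,1,0,0,0,0])

```text
t: 24.87
eef_pos: [0.4369, -0.0561, 0.0052]
eef_rot: [[0.946, 0.324, 0.002], [0.324, -0.946, -0.0], [0.002, 0.001, -1.0]]
ft_force: [-0.2, 1.4, 4.5]
width: 0.052
grasp_force: 63.8
```

>>> play_rows(series=[1,0,0,-0.03,0,1,0,0,-0.1,0,1,0,0,-0.2,0,1,0,0,-0.2,0,1,0,0,-0.2,0,1,0,0,-0.2,0.14,1,0,0,-0.06,0.148,1,0,0,0,0,1,0,0,0,0])

```text
t: 25.62
eef_pos: [0.436, -0.0561, 0.1521]
eef_rot: [[0.994, 0.107, -0.001], [0.107, -0.994, 0.0], [-0.001, -0.0, -1.0]]
ft_force: [-0.1, -0.0, -4.1]
width: 0.0521
grasp_force: 63.8
```

```bash
cat >> h.py <<'E'
BM=np.array([.5134,.3216]); HX=np.array([np.cos(np.radians(6.07)),np.sin(np.radians(6.07))])
def bar(d): return BM+HX*d
E
python3 - <<'E'
from h import *
go(*bar(-.16),.150,6.07-90)
E
```

```text
t 25.62 tcp [ 0.436  -0.0561  0.1521] yawY -83.88 w 0.0521 g 63.8 F [-0.1 -0.  -4.1] j [-0.21 -0.35  1.73 -0.    1.76  1.26]
shift/0.15: [-0.2876 -2.4497  0.0142] turn/45deg: 0.0011
```

>>> play_rows(series=[1,-0.05,-0.1,0,0,1,-0.06,-0.19,0,0,1,-0.06,-0.2,0,0,1,-0.06,-0.2,0,0,1,-0.058,-0.2,0,0,1,0,-0.2,0,0,1,0,-0.2,0,0,1,0,-0.2,0,0,1,0,-0.2,0,0,1,0,-0.2,0,0,1,0,-0.2,0,0,1,0,-0.2,0,0,1,0,-0.16,0,0,1,0,0,0,0,1,0,0,0,0,1,0,0,0,0])

```text
t: 26.95
eef_pos: [0.3547, 0.304, 0.1508]
eef_rot: [[0.994, 0.105, -0.003], [0.105, -0.994, -0.003], [-0.003, 0.002, -1.0]]
ft_force: [-0.0, 0.0, -3.1]
width: 0.0521
grasp_force: 64.1
```

```bash
python3 - <<'E'
from h import *
go(*bar(-.16),.129,6.07-90)
go(*bar(.0085),.129,6.07-90)
c=cam("side"); D=[([[*bar(.088),.145],[*bar(-.09),.145],[*bar(-.1),.161]],(0,255,0))]
s=state(); T=s["eef_pos"]+[0,0,.0215]
for e in(-.022,.022):
  D+=[([[*(T[:2]+HX*e+np.array([-HX[1],HX[0]])*.027*np.cos(t)/np.cos(np.pi/8)),T[2]+.027/np.cos(np.pi/8)*np.sin(t)] for t in np.arange(9)*np.pi/4+np.pi/8],(0,0,255))]
crop(c,150,50,310,210,3.6,"pics/y1.png",D)
E
```

```text
t 26.95 tcp [0.3547 0.304  0.1508] yawY -83.95 w 0.0521 g 64.1 F [-0.   0.  -3.1] j [ 0.64 -0.27  1.67 -0.    1.75  2.1 ]
shift/0.15: [-0.0023 -0.0047  0.1452] turn/45deg: -0.0005
t 26.95 tcp [0.3547 0.304  0.1508] yawY -83.95 w 0.0521 g 64.1 F [-0.   0.  -3.1] j [ 0.64 -0.27  1.67 -0.    1.75  2.1 ]
shift/0.15: [ 1.121  -0.0047  0.1452] turn/45deg: -0.0005
```

View pics/y1.png

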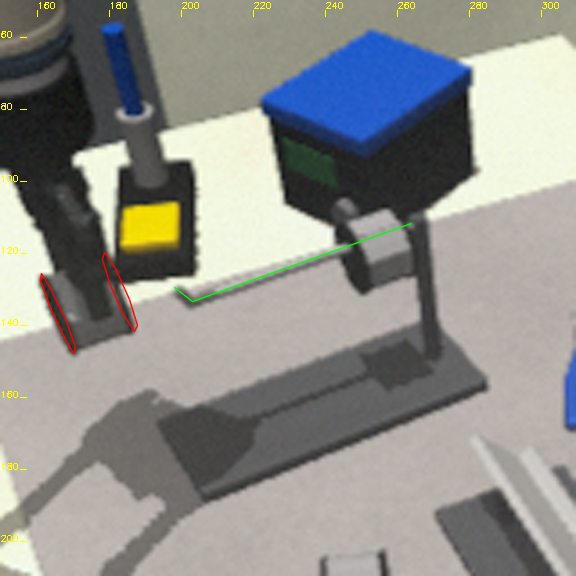

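The held reel sits at (172,138) in line with the bar, whose tip is at (199,131). The overlays agree with the picture. Lower to passing height and advance.

>>> play_rows(series=[1,0,-0.004,0.07,0,1,0,0,0.07,0,1,0,0,0.005,0,1,0,0,0,0,1,0.05,0,0,0,1,0.06,0,0,0,1,0.06,0,0,0,1,0.06,0,0,0,1,0.06,0,0,0,1,0.06,0,0,0,1,0.06,0,0,0,1,0,0,0,0,1,0,0,0,0])

```text
t: 28.08
eef_pos: [0.4168, 0.3118, 0.1308]
eef_rot: [[0.995, 0.103, -0.001], [0.103, -0.995, -0.0], [-0.001, 0.0, -1.0]]
ft_force: [-0.1, 0.2, -3.1]
width: 0.0514
grasp_force: 64.1
```

```bash
python3 - <<'E'
from h import *
go(*bar(.0085),.129,6.07-90)
E
```

```text
t 28.08 tcp [0.4168 0.3118 0.1308] yawY -84.10 w 0.0514 g 64.1 F [-0.1  0.2 -3.1] j [ 0.58 -0.12  1.58  0.    1.69  2.04]
shift/0.15: [0.704 0.003 0.012] turn/45deg: -0.0038
```

>>> play_rows(series=[1,0.05,0.003,0.005,-0.003,1,0.08,0,0.005,0,1,0.09,0,0,0,1,0.09,0,0,0,1,0.09,0,0,0,1,0.09,0,0,0,1,0.09,0,0,0,1,0.07,0,0,0,1,0.04,0,0,0,1,0,0,0,0,1,0,0,0,0])

```text
t: 29.0
eef_pos: [0.5193, 0.3223, 0.1294]
eef_rot: [[0.994, 0.106, -0.001], [0.106, -0.994, -0.0], [-0.001, 0.0, -1.0]]
ft_force: [-1.1, 0.3, -2.5]
width: 0.052
grasp_force: 64.1
```

```bash
python3 - <<'E'
from h import *
go(*bar(.0085),.113,6.07-90)
E
```

```text
t 29.00 tcp [0.5193 0.3223 0.1294] yawY -83.93 w 0.0520 g 64.1 F [-1.1  0.3 -2.5] j [0.5  0.12 1.34 0.   1.69 1.96]
shift/0.15: [0.0174 0.0008 0.1093] turn/45deg: -0.0001
```

Lower towards the hanging height and watch the force.

>>> play_rows(series=[1,0.015,0,0.03,0,1,0,0,0.03,0,1,0,0,0.03,0,1,0,0,0.01,0,1,0,0,0,0,1,0,0,0,0])

```text
t: 29.5
eef_pos: [0.5214, 0.3225, 0.1144]
eef_rot: [[0.994, 0.106, -0.0], [0.106, -0.994, -0.0], [-0.0, 0.0, -1.0]]
ft_force: [0.4, 0.2, -3.6]
width: 0.0515
grasp_force: 64.1
```

>>> play_rows(series=[1,0,0,0.012,0,1,0,0,0.01,0,1,0,0,0,0,1,0,0,0,0])

```text
t: 29.83
eef_pos: [0.5219, 0.3227, 0.1122]
eef_rot: [[0.994, 0.106, 0.001], [0.106, -0.994, 0.001], [0.001, -0.001, -1.0]]
ft_force: [-1.0, -0.7, 0.6]
width: 0.052
grasp_force: 64.6
```

The bar now carries the weight. Release and rise.

>>> play_rows(series=[0,0,0,0,0,-0.5,0,0,0,0,-1,0,0,0,0,-1,0,0,0,0,-1,0,0,0,0,-1,0,0,0,0,-1,0,0,-0.05,0,-1,0,0,-0.15,0,-1,0,0,-0.2,0,-1,0,0,-0.2,0,-1,0,0,-0.1,0,-1,0,0,0,0,-1,0,0,0,0])

```text
t: 30.92
eef_pos: [0.5222, 0.3228, 0.2179]
eef_rot: [[0.994, 0.106, 0.003], [0.106, -0.994, 0.001], [0.003, -0.001, -1.0]]
ft_force: [-0.2, -0.6, -0.5]
width: 0.0851
grasp_force: 0.0
```

```bash
python3 - <<'E'
from reels import *
go(.4584,.0992,.2,-16.2-90)
c=cam("top")
reels(c,(225,252,380,310))
c["pixels"][:0]
crop(c,170,195,440,300,2.9,"pics/z1.png")
E
```

```text
t 30.92 tcp [0.5222 0.3228 0.2179] yawY -83.94 w 0.0851 g 0.0 F [-0.2 -0.6 -0.5] j [ 0.5   0.13  1.17 -0.    1.84  1.96]
shift/0.15: [0.0074 1.5504 0.1195] turn/45deg: 0.4947
area 328 centroid px [275.01219512 268.17073171] ctr [0.4576 0.0993] sides [0.0518 0.0574] axis yaw -16.7
area 545 centroid px [231.69724771 292.59449541] ctr [0.411  0.2083] sides [0.1364 0.0649] axis yaw 90.0
```

>>> play_rows(series=[-1,0,0,0,0.124,-1,0,0,0,0.124,-1,0,0,0,0.124,-1,0,0,0,0.123,-1,0,0.1,0,0,-1,0,0.2,0,0,-1,0,0.2,0,0,-1,0,0.2,0,0,-1,0,0.2,0,0,-1,0,0.2,0,0,-1,0,0.2,0,0,-1,0,0.2,0,0,-1,0.007,0.05,0,0,-1,0,0,0,0,-1,0,0,0,0])

```text
t: 32.22
eef_pos: [0.4576, 0.0992, 0.2151]
eef_rot: [[0.96, -0.28, -0.002], [-0.28, -0.96, 0.0], [-0.002, 0.0, -1.0]]
ft_force: [-0.7, 0.1, -1.0]
width: 0.0853
grasp_force: 0.0
```

```bash
python3 - <<'E'
from h import *
go(.4584,.0992,.004,-16.2-90)
c=cam("side"); print(c["pixels"][205:230:4,235:265:5].mean(2).astype(int))
E
```

```text
t 32.22 tcp [0.4576 0.0992 0.2151] yawY -106.27 w 0.0853 g 0.0 F [-0.7  0.1 -1. ] j [ 0.14 -0.26  1.55  0.    1.85  2.  ]
shift/0.15: [ 0.0049 -0.0015  1.4075] turn/45deg: -0.0015
[[ 69  49  67  69  48  66]
 [112  61  67  69  54  68]
 [109  53  91  78  68  70]
 [113  47  74  74  74  70]
 [111  83  55  55  54  68]
 [109 101  63  68  68  68]
 [111  99  67  66  68  91]]
```

>>> play_rows(series=[-1,0.005,0,0.2,0,-1,0,0,0.2,0,-1,0,0,0.2,0,-1,0,0,0.2,0,-1,0,0,0.2,0,-1,0,0,0.17,0,-1,0,0,0.11,0,-1,0,0,0.06,0,-1,0,0,0.03,0,-1,0,0,0,0,-1,0,0,0,0])

```text
t: 33.18
eef_pos: [0.4592, 0.0994, 0.0118]
eef_rot: [[0.96, -0.279, 0.001], [-0.279, -0.96, 0.0], [0.001, -0.001, -1.0]]
ft_force: [-0.9, 0.7, -0.7]
width: 0.0853
grasp_force: 0.0
```

```bash
python3 - <<'E'
from h import *
go(.4584,.0992,.004,-16.2-90)
E
```

```text
t 33.18 tcp [0.4592 0.0994 0.0118] yawY -106.18 w 0.0853 g 0.0 F [-0.9  0.7 -0.7] j [ 0.14 -0.22  1.87  0.    1.48  1.99]
shift/0.15: [-0.0046  0.0025  0.0518] turn/45deg: 0.0005
```

>>> play_rows(series=[-1,-0.005,0.002,0.02,0,-1,0,0,0.02,0,-0.5,0,0,0,0,0,0,0,0,0,1,0,0,0,0,1,0,0,0,0,1,0,0,0,0,1,0,0,0,0])

```text
t: 33.85
eef_pos: [0.4584, 0.0989, 0.0057]
eef_rot: [[0.96, -0.279, 0.002], [-0.279, -0.96, 0.0], [0.002, -0.001, -1.0]]
ft_force: [0.2, 0.5, 5.5]
width: 0.052
grasp_force: 63.6
```

>>> play_rows(series=[1,0,0,-0.03,0,1,0,0,-0.1,0,1,0,0,-0.2,0,1,0,0,-0.2,0,1,0,0,-0.2,0,1,0,0,-0.2,-0.124,1,0,0,-0.05,-0.124,1,0,0,0,-0.124,1,0,0,0,-0.123,1,0,0,0,0,1,0,0,0,0])

```text
t: 34.77
eef_pos: [0.4571, 0.0986, 0.1508]
eef_rot: [[0.995, 0.103, -0.002], [0.103, -0.995, -0.0], [-0.002, 0.0, -1.0]]
ft_force: [-0.5, 0.0, -2.5]
width: 0.0518
grasp_force: 63.6
```

```bash
python3 - <<'E'
from h import *
go(*bar(-.16),.150,6.07-90)
E
```

```text
t 34.77 tcp [0.4571 0.0986 0.1508] yawY -84.11 w 0.0518 g 63.6 F [-0.5  0.  -2.5] j [ 0.14 -0.27  1.67 -0.    1.74  1.61]
shift/0.15: [-0.5365 -1.4388  0.0056] turn/45deg: -0.0040
```

>>> play_rows(series=[1,-0.1,0,0,-0.004,1,-0.15,-0.05,0,0,1,-0.15,-0.1,0,0,1,-0.136,-0.15,0,0,1,0,-0.2,0,0,1,0,-0.2,0,0,1,0,-0.2,0,0,1,0,-0.2,0,0,1,0,-0.2,0,0,1,0,-0.139,0,0,1,0,0,0,0,1,0,0,0,0,1,0,0,0,0])

```text
t: 35.85
eef_pos: [0.3541, 0.304, 0.1512]
eef_rot: [[0.994, 0.107, -0.001], [0.107, -0.994, -0.001], [-0.001, 0.001, -1.0]]
ft_force: [0.1, -0.5, -2.9]
width: 0.052
grasp_force: 63.8
```

```bash
python3 - <<'E'
from h import *
go(*bar(-.16),.129,6.07-90)
E
```

```text
t 35.85 tcp [0.3541 0.304  0.1512] yawY -83.84 w 0.0520 g 63.8 F [ 0.1 -0.5 -2.9] j [ 0.64 -0.27  1.67 -0.    1.74  2.1 ]
shift/0.15: [ 0.0015 -0.0045  0.1481] turn/45deg: 0.0020
```

>>> play_rows(series=[1,0,-0.004,0.07,0.002,1,0,0,0.07,0,1,0,0,0.012,0,1,0,0,0,0,1,0.05,0,0,0,1,0.06,0,0,0,1,0.06,0,0,0,1,0.06,0,0,0,1,0.06,0,0,0,1,0.06,0,0,0,1,0.06,0,0,0,1,0.06,0,0,0,1,0.06,0,0,0,1,0.06,0,0,0,1,0.06,0,0,0,1,0.06,0,0,0,1,0,0,0,0,1,0,0,0,0])

```text
t: 37.35
eef_pos: [0.4604, 0.3166, 0.1288]
eef_rot: [[0.994, 0.107, -0.001], [0.107, -0.994, -0.0], [-0.001, 0.0, -1.0]]
ft_force: [-0.6, -0.0, -3.4]
width: 0.0517
grasp_force: 63.8
```

```bash
python3 - <<'E'
from h import *
go(*bar(-.040),.114,6.07-90)
E
```

```text
t 37.35 tcp [0.4604 0.3166 0.1288] yawY -83.87 w 0.0517 g 63.8 F [-0.6 -0.  -3.4] j [ 0.54 -0.02  1.48  0.    1.68  2.01]
shift/0.15: [0.0884 0.004  0.0984] turn/45deg: 0.0013
```

>>> play_rows(series=[1,0.04,0.004,0,0,1,0.04,0,0,0,1,0.005,0,0,0,1,0,0,0,0,1,0,0,0.03,0,1,0,0,0.03,0,1,0,0,0.03,0,1,0,0,0.01,0,1,0,0,0.01,0,1,0,0,0,0,1,0,0,0,0])

```text
t: 38.27
eef_pos: [0.4729, 0.3175, 0.1127]
eef_rot: [[0.994, 0.107, 0.0], [0.107, -0.994, 0.0], [0.0, -0.0, -1.0]]
ft_force: [-0.2, 0.1, -1.9]
width: 0.0518
grasp_force: 63.9
```

>>> play_rows(series=[1,0,0,0.01,0,1,0,0,0,0,1,0,0,0,0])

```text
t: 38.52
eef_pos: [0.473, 0.3175, 0.1126]
eef_rot: [[0.994, 0.107, 0.001], [0.107, -0.994, 0.001], [0.001, -0.001, -1.0]]
ft_force: [-4.0, -1.6, 5.9]
width: 0.0515
grasp_force: 64.7
```

>>> play_rows(series=[0,0,0,-0.005,0,-0.5,0,0,0,0,-1,0,0,0,0,-1,0,0,0,0,-1,0,0,0,0,-1,0,0,0,0,-1,0,0,-0.05,0,-1,0,0,-0.15,0,-1,0,0,-0.2,0,-1,0,0,-0.2,0,-1,0,0,-0.2,0,-1,0,0.2,0,0,-1,0,0.2,0,0,-1,0,0.2,0,0,-1,0,0.2,0,0,-1,0,0.2,0,0,-1,0,0.2,0,0,-1,0,0.2,0,0,-1,0,0,0,0,-1,0,0,0,0])

```text
t: 40.18
eef_pos: [0.4956, 0.1074, 0.2326]
eef_rot: [[0.995, 0.104, 0.001], [0.104, -0.995, 0.0], [0.001, -0.0, -1.0]]
ft_force: [-0.2, 1.0, -0.1]
width: 0.0852
grasp_force: 0.0
```

```bash
python3 - <<'E'
from h import *
where()
c=cam("side"); a=crop(c,170,60,400,390,1.75,"pics/q.png"); c=cam("top"); b=crop(c,170,195,250,300,4.9,"pics/q.png"); d=crop(c,380,195,450,300,1.0,"pics/q.png")
im=np.zeros((600,800,3),np.uint8)
im[:a.shape[0],:a.shape[1]]=a; im[:b.shape[0],405:405+min(395,b.shape[1])]=b[:,:395]
cv2.imwrite("pics/final.png",im)
E
```

```text
t 40.18 tcp [0.4956 0.1074 0.2326] yawY -84.02 w 0.0852 g 0.0 F [-0.2  1.  -0.1] j [ 0.15 -0.15  1.42  0.    1.87  1.61]
```

View pics/final.png

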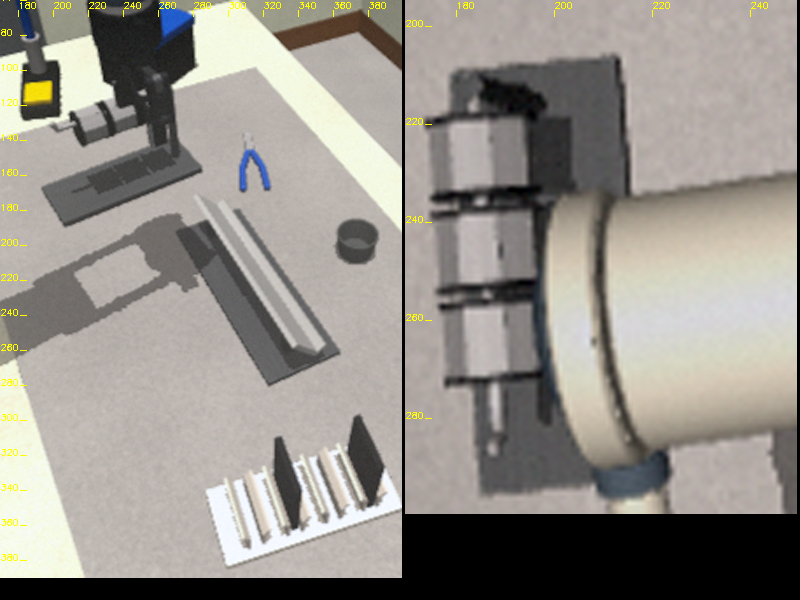

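Three reels hang side by side on the bar at about (187,228), (187,247) and (187,265) in the top view. Both boards stand in the rack at (330,335) and (375,325) in the side view, the rest is empty, and the pliers and tin are in place.

```bash
python3 -c "
from bench import hand_in; print(hand_in())"
```

```text
the job is handed in; nothing more can be done
None
```

I handed the job in after about 40 s: both boards stand upright in their own rack slots (2 and 4), and all three reels hang on the hook bar; the pliers and tin look undisturbed and the arm never went near the flux bottle, though it was not in the last picture.

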